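Assemble the sieve nest on the shaker

TASK

Build the sieve nest on the small sieve shaker, one piece at a time, each fully seated in the one below: first the plain collecting pan in the shaker's round seat, then the sieve with the fine dark wire mesh, then the slotted sieve, then the sieve with the few large holes, and last the lid, pressed down squarely until it has clipped in all round and lies flat on the rim. Do not shift or tip the beaker, the Petri dish or the sample jar that stand among the pieces, and let go of everything at the end.

Things in the scene. Friction and masses are not known exactly. Their poses are not given: they have to be found in the camera images.
- seat (a point): Centre of the top edge of the round collar (64 mm outside, 56 inside, 7 deep) on the sieve shaker's platform (100 mm disc), 60 mm above the table. Shaker: fixed white box 175 x 160 mm, 46 high (75 mm from this axis to its back, 100 to the panel at the robot's side). x away from the panel, z up. With the pan seated its underside is 7 mm below this point.
- pan: Collecting pan: steel dish, plain closed floor without holes. 64 mm outside diameter, 27 high; origin centre of underside, z up, round (yaw means nothing). The lower 7 mm is a bevelled spigot 53 mm across; above it the shoulder rests on the rim or collar below. Mouth 56 mm at a 3 mm high inward bead, 60 below it; inside floor at 10 mm. Grip across the outside. 50 to 95 g.
- sieve_fine: Fine sieve: steel frame of exactly the pan's shape, size and origin (64 mm across, 27 high), its floor, 10 mm above the underside, is fine woven wire mesh (3 mm pitch) that looks evenly dark. Its spigot drops 7 mm into the mouth below with 1.5 mm play all round; nested, its origin is 20 mm above that of the piece below. Grip across the outside. 45 to 81 g.
- sieve_slot: Slotted sieve: steel frame of exactly the pan's shape, size and origin (64 mm across, 27 high), its plate pierced by 8 parallel slots 4 mm wide, 15 to 22 mm long (round ends). Nested, its origin is 20 mm above that of the piece below. Grip across the outside. 45 to 81 g.
- sieve_coarse: Coarse sieve: steel frame of exactly the pan's shape, size and origin (64 mm across, 27 high), its plate pierced by 7 large round holes of 11 mm. Nested, its origin is 20 mm above that of the piece below. Grip across the outside. 45 to 81 g.
- lid: Lid, 35 mm high. Origin: centre of the underside of its plug (53 mm across, 0 to 14 mm); disc 64 mm across at 14 to 17 mm; knob 22 mm across at 17 to 35 mm. Four sprung tongues on the plug's side first rest on the rim's bead, disc 5 to 8 mm proud; some 10 N down on the held knob, or on its top, snaps them past it. Home: disc on the rim, origin 13 mm above the sieve's. 55 to 100 g.
- beaker: Bystander: small glass beaker, 45 mm across, 60 mm high, origin at the centre of its underside. Leave it where it is.
- dish: Bystander: closed clear Petri dish with grain in it, 60 mm across, 16 mm high, origin at the centre of its underside. Leave it where it is.
- jar: Bystander: sample jar full of grain with a white ribbed screw cap, 48 mm across, 58 mm high, origin at the centre of its underside. Leave it where it is.
Mind the look-alikes: they are no part of the job. Leave any purple, red or yellow look-alike of the lid alone.

How it is judged:
By the outcome, as a careful person would: the job done as asked, in the order asked, and still so for the second after the job is handed in, with the robot touching nothing.
It also fails if it takes over 136 s, if anything falls off the work surface, if the arm or the gripper's body presses on something with over 40 N, if the wrist force passes 120 N, or if a joint passes its speed limit or range.

ROBOT

A 6-joint arm with a two-finger parallel gripper is mounted at the origin on the work surface. World frame = base frame: x ahead of the robot, y to its left, z up, the work surface at z = 0. Lengths are in m, angles in rad, forces in N, time in s.
With the tool pointing down it reaches from about 0.325 to 0.9 m from the base axis. Payload 6.1 kg.
Tool frame: the origin (TCP) lies at the very end of the fingers, on their centre line; the grasp point (between the pads) lies 19 mm behind it; z points along the fingers, y is the line along which they close (so a half turn about z gives the same grasp; the last joint's range is limited). The gripper opens to 87 mm and grips with 3 to 60 N. Pads are 19 mm wide; open, the fingers measure 117 mm over their backs; the gripper's body (75 mm by 190 mm) begins 51 mm behind the grasp point.
Start: joints at [1.215, 0.22, 1.526, -0, 1.395, -0.126], TCP at [0.142, 0.609, 0.223] pointing down, gripper open.
Joint ranges: [-2.98, 2.98], [-0.91, 2.08], [0.09, 2.57], [-1.24, 4.39], [0.2, 2.65], [-2.68, 2.68]. Speed limits (rad/s): [2.57, 2.57, 3.01, 3.14, 3.14, 3.14].

INTERFACE

Orientations are given as a 3x3 rotation matrix whose columns are the frame's x, y, z axes.
In Python, from bench import robot gives the robot as it stands.
- The arm moves only by the shell command python3 -m jog 'ROWS' [FORCE]. ROWS is text: rows parted by semicolons, each of 7 numbers parted by spaces: the shift along the tool's x, y, z in m, then the turn, a rotation vector about the tool's x, y, z in rad, then the finger opening in m, from 0 to 0.087. In form: dx dy dz rx ry rz fingers; .... A call has 1 to 20 rows; each row shifts and turns the commanded pose from where the row before left it, along the tool's axes as they then stand; what a row does not reach is not made up. A row lasts 1/12 s, in which the tool goes at most 41.7 mm and 7.16 degrees, less where a joint would pass 70% of its speed; a pose out of reach is approached as far as the arm can. A call is refused whole if a number of a shift passes 0.0417 or a number of a turn 0.125, either way. A call with a gripper value outside its range is refused whole. The fingers move at their own pace and stop on an object; FORCE is the grip in N (left out, the last holds). Time passes only in rows, so rows that do not move let the fingers close. It gives the time, the measured TCP pose, the force, the opening and the grip force at its end, in the units of the state.
- robot.get_state(): the state, without advancing time (a new reading comes with each control period).
- robot.read_camera(name): name is "scene" or "side" or "wrist"; returns the picture (480x640x3 uint8, blue, green, red); there is no depth.
- robot.camera_params(name): a dict with "fovy" (degrees; the focal length in pixels is half the picture's height over the tangent of half this angle, whatever the lens; pixels are square), "cx", "cy" (the principal point, pixels), "rvec" (rotation vector, rad) and "tvec" (3), from world to camera coordinates, as OpenCV has them; the wrist camera has in their place "tool_from_camera" (4x4, takes a point from camera to tool coordinates, whose origin is the TCP and whose axes are the flange's). Camera axes: x right, y down, z forward; pixel columns grow to the right and rows downward; lengths in m; the calibration is good to about 2 mm. A picture is of the moment at which its call begins: read the wrist's pose just before it. camera_params takes no time and is no camera call.
- robot.finish_job(): hands the job in; it is judged then, once.
Trained networks look in the newest picture that a camera, given by its name, has taken for a name from the list of things; names that differ only in an ending like _2 or _b are one class to them, and where a whole thing is asked for, a point or a joint stands for the part that bears it (a point fixed in the world has none). Each returns a list of dicts, best first, with "confidence" (0 to 1); they miss things now and then, are a little off and sometimes report something else, mostly with a low value. They report only what shows in the picture. A call takes as long as a camera call. They do not tell look-alikes from the thing itself.
- robot.search_frame(camera, target): "position" ([column, row] in pixels, amid what is visible of it).
- robot.cut_out(camera, target): "region" (480x640 bool, what is visible of it) and "position" ([column, row] in pixels, amid what is visible of it).
The state is a dict: "time": time; "joint_positions": joint angles; "joint_vel": joint speeds; "joint_torque": joint torques, N m; "tool_pos": TCP position; "ee_rot": TCP orientation; "force": force on the tool from outside, world axes, zero at the start; "ft_torque": the same for the moment, N m; "opening": opening from 0.0 (shut) to 1.0 (fully open); "grasp_force": force on a finger pad.
Only numpy, scipy, OpenCV 4.12 (cv2) and the standard library are available. Lean on these libraries where they do the work, as an engineer would, in place of code of your own. Each camera call takes 0.05 s, during which the arm holds its last target. There are 200 camera calls.

## Working session

There is one attempt and no reset: what is moved stays moved. The work goes in short steps, Python scripts to look and compute and a shell command to move; the robot and the scene stay as the last step left them, time stands still between calls to the robot, and variables do not carry over. Pictures are saved under pics/ and viewed, at most 14 in all, crops included, and the job is handed in when it is done.

```bash
ls; mkdir -p pics; python3 - <<'E'
from bench import robot
import cv2
s=robot.get_state();print(s)
for n in("scene","side"):
    cv2.imwrite(f"pics/{n}0.png",robot.read_camera(n));print(n,robot.camera_params(n))
cv2.imwrite("pics/wrist0.png",robot.read_camera("wrist"));print(robot.camera_params("wrist"))
E
```

```text
pics
{'time': 0.0, 'joint_positions': array([ 1.21492180e+00,  2.21230082e-01,  1.52764127e+00,  2.55036001e-05,
        1.39468583e+00, -1.26074918e-01]), 'joint_vel': array([ 0.0011813 ,  0.00214342,  0.00179909,  0.0014261 , -0.00065835,
       -0.00122968]), 'joint_torque': array([-8.14488249e-04, -4.94609320e+01, -3.87371922e+01,  6.97820401e-02,
        5.74142032e-02, -1.46940861e-04]), 'tool_pos': array([0.14212257, 0.60797892, 0.22141885]), 'ee_rot': array([[-9.73710941e-01,  2.27786090e-01, -7.07993957e-04],
       [ 2.27787028e-01,  9.73709254e-01, -1.83267712e-03],
       [ 2.71921912e-04, -1.94576960e-03, -9.99998070e-01]]), 'force': array([0.49908034, 0.37371449, 0.20231761]), 'ft_torque': array([ 0.01705339,  0.01699012, -0.03021946]), 'grasp_force': 0.0, 'opening': 0.9996303595512226}
scene {'fovy': 49.921876885681584, 'cx': 321.2288082603101, 'cy': 238.66987827251535, 'rvec': array([ 2.18640404,  0.56351987, -0.29757044]), 'tvec': array([-0.37393518, -0.10492665,  1.25656893])}
side {'fovy': 46.75245036988092, 'cx': 314.4161129820823, 'cy': 241.52252007884525, 'rvec': array([ 2.18567639, -0.86321051,  0.34838484]), 'tvec': array([-0.34384443,  0.27131708,  0.88671763])}
{'fovy': 59.31554510761281, 'cx': 323.5962037093048, 'cy': 238.69187879205728, 'tool_from_camera': array([[-9.88373288e-04, -9.65111261e-01, -2.61838266e-01,
         7.33002235e-02],
       [ 9.99999289e-01, -7.79024862e-04, -9.03332126e-04,
         6.15777022e-05],
       [ 6.67837489e-04, -2.61838972e-01,  9.65111344e-01,
        -1.61102411e-01],
       [ 0.00000000e+00,  0.00000000e+00,  0.00000000e+00,
         1.00000000e+00]])}
```

View pics/scene0.png

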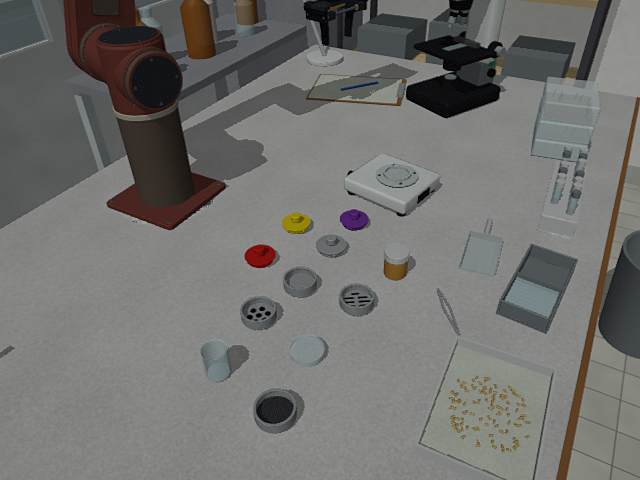

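View pics/side0.png

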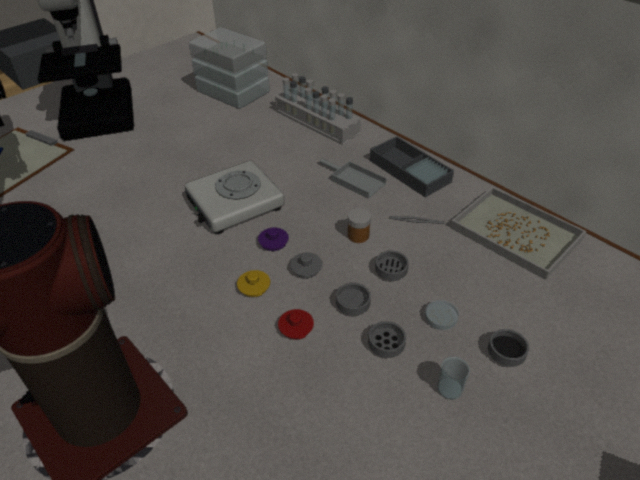

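The scene picture shows the pan at (299,281), fine sieve (275,410), slotted sieve (357,299), coarse sieve (258,312) and grey lid (331,245). It also shows the seat (397,176), beaker (216,360), dish (308,350) and jar (396,260). The purple, yellow and red lids are decoys. The side view agrees: pan (352,299), coarse (386,339), slot (391,265), fine (508,347), lid (305,264), seat (238,184).

```bash
cat > h.py <<'E'
import numpy as np, cv2
from scipy.optimize import least_squares
from bench import robot
# silhouettes: list of (radius, z) circles from the origin
RING=[(.0265,0),(.0265,.007),(.032,.007),(.032,.027)]
SH={k:RING for k in("pan","sieve_fine","sieve_slot","sieve_coarse")}
SH.update(lid=[(.0265,0),(.032,.014),(.032,.017),(.011,.035)],beaker=[(.0225,0),(.0225,.06)],dish=[(.03,0),(.03,.016)],jar=[(.024,0),(.024,.058)],seat=[(.032,0)],rim=[(.032,.027)])
T=np.linspace(0,2*np.pi,60)
def cam(n):
    p=robot.camera_params(n);f=240/np.tan(np.radians(p["fovy"])/2)
    K=np.array([[f,0,p["cx"]],[0,f,p["cy"]],[0,0,1]])
    if n=="wrist":
        s=robot.get_state();M=np.eye(4);M[:3,:3]=s["ee_rot"];M[:3,3]=s["tool_pos"]
        W=np.linalg.inv(M@p["tool_from_camera"]);return K,W[:3,:3],W[:3,3]
    return K,cv2.Rodrigues(p["rvec"])[0],p["tvec"]
def proj(c,P): 
    K,R,t=c;q=(K@(R@np.atleast_2d(P).T+t[:,None])).T;return q[:,:2]/q[:,2:]
def cen(c,name,o):
    P=np.vstack([np.c_[o[0]+r*np.cos(T),o[1]+r*np.sin(T),o[2]+z+0*T] for r,z in SH[name]])
    h=cv2.convexHull(proj(c,P).astype(np.float32));m=cv2.moments(h);return np.array([m["m10"],m["m01"]])/m["m00"],m["m00"],h
def ray(c,uv,z):
    K,R,t=c;d=R.T@np.linalg.solve(K,[*uv,1]);o=-R.T@t;return o+d*(z-o[2])/d[2]
def hullcen(mask):
    n,l,st,_=cv2.connectedComponentsWithStats(mask.astype(np.uint8));i=1+np.argmax(st[1:,4])
    h=cv2.convexHull(cv2.findNonZero((l==i).astype(np.uint8)));m=cv2.moments(h)
    return np.array([m["m10"],m["m01"]])/max(m["m00"],1),m["m00"]
def fit(name,obs,z):  # obs: list of (cam, centroid)
    x0=ray(*obs[0],z)[:2]
    return least_squares(lambda p:np.concatenate([cen(c,name,[*p,z])[0]-u for c,u in obs]),x0).x
E
python3 - <<'E'
from h import *
C={n:cam(n) for n in("scene","side")}
for n in C: robot.read_camera(n)
for nm in["pan","sieve_fine","sieve_slot","sieve_coarse","lid","beaker","dish","jar","seat"]:
    for n in C:
        for d in robot.cut_out(n,nm)[:5]:
            if d["confidence"]<.2: continue
            u,a=hullcen(d["region"]); z=.06 if nm=="seat" else 0
            if nm=="seat": print(nm,n,round(d["confidence"],2),d["position"],u.round(1),a,ray(C[n],u,z).round(4));continue
            p=fit(nm,[(C[n],u)],z);print(nm,n,round(d["confidence"],2),u.round(1),a,round(float(cen(C[n],nm,[*p,z])[1])),p.round(4))
E
```

```text
pan scene 0.93 [299.6 281.6] 838.0 870 [ 0.4517 -0.123 ]
pan side 0.87 [352.9 299. ] 871.0 963 [ 0.4512 -0.1229]
sieve_fine scene 0.92 [274.8 410.2] 1536.5 1619 [ 0.5641 -0.3788]
sieve_fine side 0.76 [508.  347.3] 1165.0 1233 [ 0.5645 -0.3792]
sieve_fine side 0.56 [353.  298.7] 946.5 962 [ 0.452  -0.1224]
sieve_slot scene 0.6 [356.8 298.9] 901.0 960 [ 0.5682 -0.1129]
sieve_slot side 0.69 [390.9 265.5] 815.5 843 [ 0.5668 -0.1135]
sieve_coarse scene 0.61 [258.4 312.5] 1009.0 1019 [ 0.4286 -0.2269]
sieve_coarse side 0.58 [386.5 339.2] 1077.5 1144 [ 0.4282 -0.2268]
lid scene 0.88 [330.7 245.1] 514.0 581 [0.4484 0.007 ]
lid scene 0.61 [260.  255.5] 540.0 613 [ 0.337  -0.0906]
lid scene 0.55 [354.  219.2] 437.5 503 [0.4504 0.1117]
lid side 0.97 [306.4 264.6] 581.0 682 [0.4517 0.0062]
lid side 0.77 [273.3 238.7] 514.5 601 [0.4527 0.1105]
lid side 0.73 [253.6 282.7] 705.0 738 [0.3456 0.0401]
beaker scene 0.85 [215.8 359.2] 1022.0 1207 [ 0.4364 -0.3543]
beaker side 0.8 [452.3 377.8] 1019.0 1191 [ 0.4385 -0.356 ]
dish scene 0.21 [274.7 410.1] 1548.0 1342 [ 0.5601 -0.3741]
dish side 0.92 [441.3 314.8] 870.5 870 [ 0.546  -0.2543]
jar scene 0.72 [395.9 261.3] 766.0 874 [0.5951 0.0036]
jar side 0.58 [358.4 224.8] 680.5 758 [0.5965 0.0042]
seat scene 0.92 [392.1, 181.6] [391.  183.2] 3793.0 [0.4915 0.2145 0.06  ]
seat side 0.69 [232.5, 196.8] [233.  196.9] 4645.5 [0.4431 0.2286 0.06  ]
```

```bash
python3 - <<'E'
from h import *
print(ray(cam("scene"),(397.5,175),.06),ray(cam("side"),(238,184),.06))
E
python3 -m jog '0.0 0 0 0 0 -0.115 0.087;0 0 0 0 0 -0.115 0.087'
```

```text
[0.49066923 0.2543008  0.06      ] [0.47825924 0.25780166 0.06      ]
time: 1.32
tool_pos: [0.1424, 0.6086, 0.2225]
ee_rot: [[-1.0, -0.005, 0.0], [-0.005, 1.0, -0.0], [-0.0, -0.0, -1.0]]
force: [1.3, -0.5, -0.3]
opening: 0.999
grasp_force: 0.0
```

```bash
python3 -m jog '-0.028 -0.0295 -0.0015 0 0 0 0.087;-0.028 -0.0295 -0.0015 0 0 0 0.087;-0.028 -0.0295 -0.0015 0 0 0 0.087;-0.028 -0.0295 -0.0015 0 0 0 0.087;-0.028 -0.0295 -0.0015 0 0 0 0.087;-0.028 -0.0295 -0.0015 0 0 0 0.087;-0.028 -0.0295 -0.0015 0 0 0 0.087;-0.028 -0.0295 -0.0015 0 0 0 0.087;-0.028 -0.0295 -0.0015 0 0 0 0.087;-0.028 -0.0295 -0.0015 0 0 0 0.087;-0.028 -0.0295 -0.0015 0 0 0 0.087;-0.028 -0.0295 -0.0015 0 0.005 0 0.087;0 0 0 0 -0.005 0 0.087;0 0 0 0 0 0 0.087'
python3 - <<'E'
from h import *
c=cam("wrist");im=robot.read_camera("wrist");cv2.imwrite("pics/w1.png",im)
print(robot.get_state()["tool_pos"],proj(c,[.484,.256,.06]))
E
```

```text
time: 2.48
tool_pos: [0.4798, 0.2528, 0.2406]
ee_rot: [[-1.0, 0.004, 0.0], [0.004, 1.0, 0.0], [-0.0, 0.0, -1.0]]
force: [-0.7, 0.5, 0.2]
opening: 1.001
grasp_force: 0.0
[0.47868836 0.25401695 0.24044183] [[327.27133002 220.95916429]]
```

View pics/w1.png

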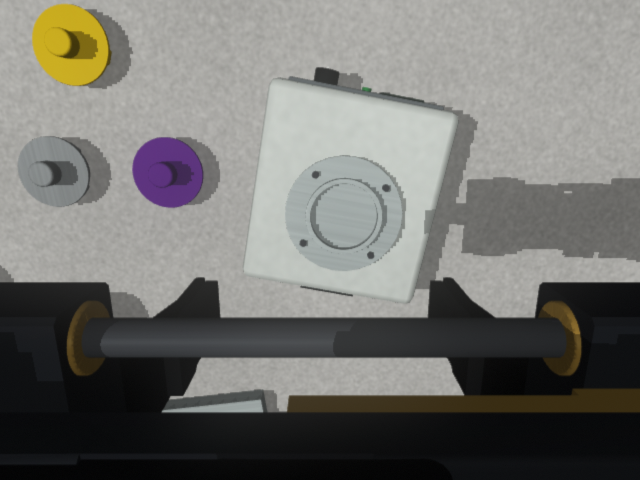

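The wrist picture shows the collar at about (346,214), on the platform disc of the white shaker. The grey lid is at (54,172), with the purple and yellow lids beside it.

```bash
cat >> h.py <<'E'
def circfit(c,im,x0,z,radii,span=.012):
    g=cv2.GaussianBlur(cv2.cvtColor(im,cv2.COLOR_BGR2GRAY).astype(np.float32),(0,0),1.0)
    m=np.hypot(cv2.Sobel(g,5,1,0),cv2.Sobel(g,5,0,1));m=np.minimum(m,60);best=None
    def sc(x,y):
        P=np.vstack([np.c_[x+r*np.cos(T),y+r*np.sin(T),z+0*T] for r in radii]);q=proj(c,P).astype(np.float32)
        return cv2.remap(m,q[:,0],q[:,1],1).mean()
    for st in(.001,.00025):
        k=np.arange(-span,span+1e-9,st);G=[(sc(x0[0]+a,x0[1]+b),x0[0]+a,x0[1]+b) for a in k for b in k]
        best=max(G);x0=best[1:];span=.0015
    return np.array(best)
E
python3 - <<'E'
from h import *
im=cv2.imread("pics/w1.png");c=cam("wrist");x0=ray(c,(346,214),.06);print(x0)
for r in([.032,.028],[.032],[.028]): print(r,circfit(c,im,x0[:2],.06,r).round(4))
print("disc",circfit(c,im,x0[:2],.053,[.05]))
for n in("scene","side"):
    i2=cv2.imread(f"pics/{n}0.png");print(n,circfit(cam(n),i2,x0[:2],.06,[.032,.028]).round(4),circfit(cam(n),i2,x0[:2],.053,[.05]).round(4))
E
```

```text
[0.47687393 0.27275232 0.06      ]
[0.032, 0.028] [51.1805  0.4781  0.2748]
[0.032] [49.1626  0.4781  0.2743]
[0.028] [53.7768  0.4781  0.2753]
disc [54.29119492  0.47887393  0.27175232]
scene [39.9582  0.4836  0.2675] [52.1776  0.4869  0.2595]
side [32.681   0.4826  0.2803] [49.2033  0.4809  0.2638]
```

```bash
python3 - <<'E'
from h import *
for k in range(2):
    c=cam("wrist");im=robot.read_camera("wrist");s=robot.get_state();print(s["tool_pos"],s["joint_vel"].round(3))
cv2.imwrite("pics/w2.png",im)
robot.get_state()
for nm,z in(("lid",0),("seat",.06)):
    for d in robot.cut_out("wrist",nm):
        u,a=hullcen(d["region"]);print(nm,d["confidence"],u,a,ray(c,u,.05 if z else .015))
print("lid proj",cen(c,"lid",[.45,.0066,0])[0],"purple",cen(c,"lid",[.4515,.111,0])[0],"seat",proj(c,[.484,.26,.06]))
E
```

```text
[0.47805504 0.25483737 0.24037862] [ 0.029 -0.005  0.004  0.    -0.001 -0.002]
[0.47771667 0.25534377 0.24042061] [ 0.018 -0.004  0.003 -0.001 -0.003 -0.005]
lid 0.95 [68.97438265 45.73951707] 4873.0 [0.34018316 0.03989562 0.015     ]
lid 0.86 [165.29313057 173.28731865] 3814.0 [0.44750091 0.110711   0.015     ]
lid 0.81 [ 51.38197195 171.91765677] 4040.0 [0.44613424 0.00700328 0.015     ]
seat 0.68 [343.50276215 187.69469685] 38738.0 [0.45580863 0.27173677 0.05      ]
lid proj [ 51.71849391 175.37948713] purple [165.61745427 177.03611439] seat [[329.54792134 223.26015086]]
```

```bash
python3 -m jog '-0.001 0.009 0.03 0 0 0 0.087;0 0.009 0.03 0 0 0 0.087;0 0 0 0 0 0 0.087;0 0 0 0 0 0 0.087;0 0 0 0 0 0 0.087;0 0 0 0 0 0 0.087;0 0 0 0 0 0 0.087;0 0 0 0 0 0 0.087;0 0 0 0 0 0 0.087'
python3 - <<'E'
from h import *
c=cam("wrist");im=robot.read_camera("wrist");s=robot.get_state();print(s["tool_pos"],s["joint_vel"].round(3))
x0=ray(c,(325,236),.06)
f=circfit(c,im,(.479,.273),.06,[.032,.028]);print(f.round(4))
for r in(.032,.028): print(circfit(c,im,(.479,.273),.06,[r]).round(4))
print("disc",circfit(c,im,(.479,.273),.053,[.05]).round(4))
for r,z in((.032,.06),(.028,.06),(.05,.053)):
    cv2.polylines(im,[proj(c,np.c_[f[1]+r*np.cos(T),f[2]+r*np.sin(T),z+0*T]).astype(int)],True,(0,0,255),1)
cv2.imwrite("pics/w3.png",cv2.resize(im[130:330,200:460],None,fx=3,fy=3))
E
```

```text
time: 3.48
tool_pos: [0.48, 0.2726, 0.1816]
ee_rot: [[-1.0, 0.0, 0.002], [0.0, 1.0, 0.001], [-0.002, 0.001, -1.0]]
force: [0.4, 1.4, -0.3]
opening: 1.004
grasp_force: 0.0
[0.47983982 0.27261166 0.18135232] [ 0.001  0.006  0.006 -0.001 -0.002  0.001]
[51.8358  0.4792  0.2738]
[49.9528  0.479   0.2732]
[54.0742  0.4792  0.2738]
disc [52.288   0.48    0.2705]
```

View pics/w3.png

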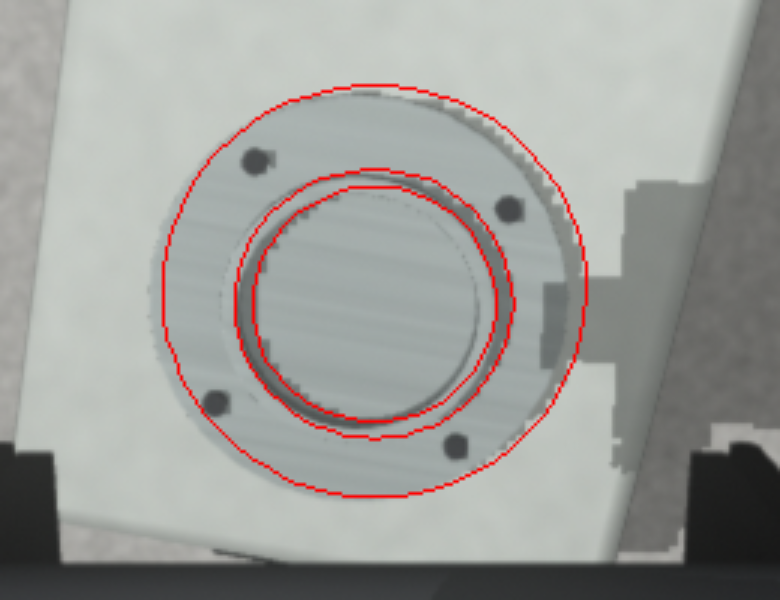

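The crop shows the first fit pulled about 5 px right by the collar's shadow. The platform's four screws are at crop (255,161), (509,209), (216,403) and (456,446), so their mean gives the axis.

```bash
python3 - <<'E'
from h import *
c=cam("wrist");im=robot.read_camera("wrist")
S=np.array([(255,161),(509,209),(216,403),(456,446)])/3+[200-.33,130-.33]
for z in(.051,.053,.055):
    P=np.array([ray(c,u,z) for u in S]);m=P.mean(0);print(z,m.round(4),np.hypot(*(P-m)[:,:2].T).round(4), circfit(c,im,(.479,.2705),z,[.05],.006).round(4))
for r,z in((.032,.06),(.028,.053),(.028,.06)): print(r,z,circfit(c,im,(.479,.2700),z,[r],.0025).round(4))
f=(.4795,.2700)
for r,z in((.032,.06),(.028,.053),(.05,.053)):
    cv2.polylines(im,[proj(c,np.c_[f[0]+r*np.cos(T),f[1]+r*np.sin(T),z+0*T]).astype(int)],True,(0,0,255),1)
cv2.imwrite("pics/w4.png",cv2.resize(im[130:330,200:460],None,fx=3,fy=3))
E
```

```text
0.051 [0.4811 0.2698 0.051 ] [0.0424 0.0423 0.0422 0.0422] [52.2855  0.481   0.2695]
0.053 [0.4805 0.2699 0.053 ] [0.0421 0.042  0.0419 0.0419] [52.1263  0.48    0.2705]
0.055 [0.48   0.2699 0.055 ] [0.0418 0.0417 0.0416 0.0416] [52.7748  0.4795  0.2708]
0.032 0.06 [48.646   0.4795  0.2738]
0.028 0.053 [53.9824  0.4802  0.274 ]
0.028 0.06 [51.3723  0.477   0.2708]
```

View pics/w4.png

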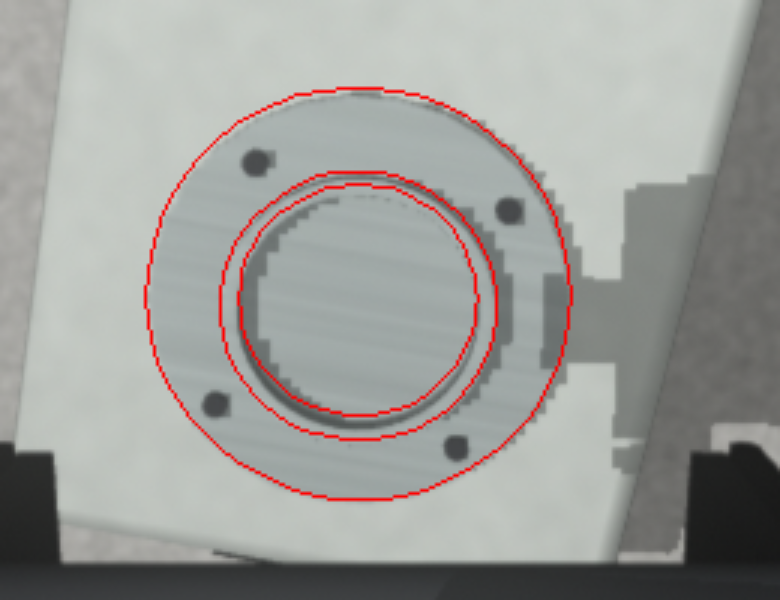

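The red circles now follow the collar and platform, so the seat axis in the wrist camera's frame is about (0.4803, 0.2699). Next I look at the pan from the same relative height.

```bash
python3 -m jog '0.0024 -0.033 0.0029 0 0 0 0.087;0.0024 -0.033 0.0029 0 0 0 0.087;0.0024 -0.033 0.0029 0 0 0 0.087;0.0024 -0.033 0.0029 0 0 0 0.087;0.0024 -0.033 0.0029 0 0 0 0.087;0.0024 -0.033 0.0029 0 0 0 0.087;0.0024 -0.033 0.0029 0 0 0 0.087;0.0024 -0.033 0.0029 0 0 0 0.087;0.0024 -0.033 0.0029 0 0 0 0.087;0.0024 -0.033 0.0029 0 0 0 0.087;0.0024 -0.033 0.0029 0 0 0 0.087;0.0024 -0.033 0.0029 0 0 0 0.087;0 0 0 0 0 0 0.087;0 0 0 0 0 0 0.087;0 0 0 0 0 0 0.087;0 0 0 0 0 0 0.087;0 0 0 0 0 0 0.087;0 0 0 0 0 0 0.087'
cat >> h.py <<'E'
def look(name,x0,z=0,save=None):
    c=cam("wrist");im=robot.read_camera("wrist");s=robot.get_state();print(s["tool_pos"].round(4),s["ee_rot"].round(4)[:,:2].ravel(),s["joint_vel"].round(3))
    D=robot.cut_out("wrist",name);f=None
    for d in D[:4]:
        u,a=hullcen(d["region"]);p=fit(name,[(c,u)],z)
        if np.hypot(*(p-x0))<.03: f=p;print(name,"cut",round(d["confidence"],2),p.round(4),a,round(cen(c,name,[*p,z])[1]));break
    e=circfit(c,im,x0,z+.027,[.032,.028],.008);print("rim",e.round(4),circfit(c,im,e[1:],z+.027,[.032],.003).round(4))
    if save:
        if f is None:f=e[1:]
        for r,zz in((.032,z+.027),(.0265,z)): cv2.polylines(im,[proj(c,np.c_[f[0]+r*np.cos(T),f[1]+r*np.sin(T),zz+0*T]).astype(int)],True,(0,0,255),1)
        cv2.imwrite(save,cv2.resize(im[130:330,200:460],None,fx=3,fy=3))
E
python3 -c "
from h import *
look('pan',np.array([.4515,-.123]),0,'pics/w5.png')"
```

```text
time: 5.08
tool_pos: [0.4509, -0.1223, 0.1458]
ee_rot: [[-1.0, -0.002, 0.0], [-0.002, 1.0, 0.0], [-0.0, 0.0, -1.0]]
force: [0.5, 0.0, -0.0]
opening: 1.0
grasp_force: 0.0
[ 0.4509 -0.1224  0.1458] [-1.e+00 -2.e-03 -2.e-03  1.e+00 -2.e-04 -0.e+00] [-0.006  0.002 -0.001 -0.001  0.    -0.002]
pan cut 0.63 [ 0.4483 -0.1218] 6759.5 6904
rim [50.9188  0.4485 -0.122 ] [54.9006  0.4485 -0.122 ]
```

View pics/w5.png

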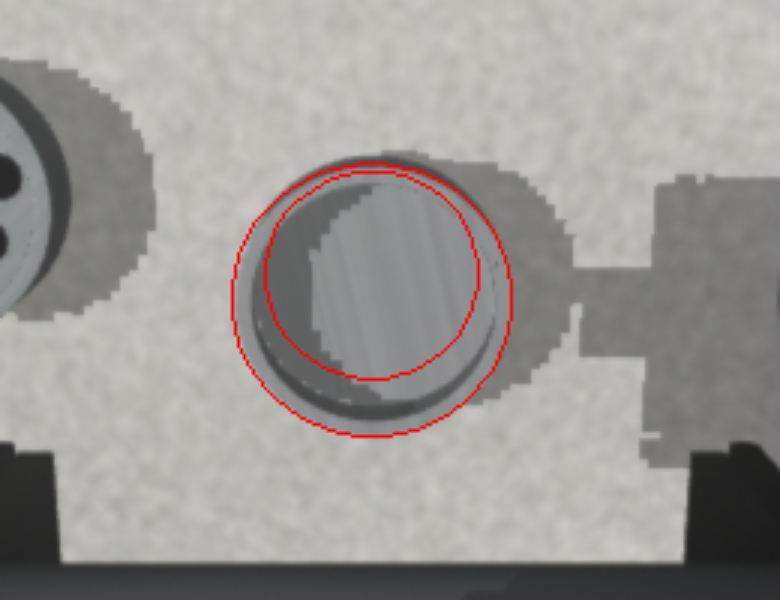

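The crop shows the plain-floored pan at crop (372,300), and the fitted circle follows its rim. Descending.

```bash
python3 -m jog '-0.0005 -0.0005 0.023 0 0 0 0.087;0 0 0.023 0 0 0 0.087;0 0 0.023 0 0 0 0.087;0 0 0.023 0 0 0 0.087;0 0 0.023 0 0 0 0.087;0 0 0.02 0 0 0 0.087;0 0 0 0 0 0 0.087;0 0 0 0 0 0 0.087;0 0 0 0 0 0 0.087;0 0 0 0 0 0 0.087;0 0 0 0 0 0 0.087'
```

```text
time: 6.1
tool_pos: [0.4526, -0.1244, 0.0123]
ee_rot: [[-1.0, -0.0, 0.003], [-0.0, 1.0, -0.001], [-0.003, -0.001, -1.0]]
force: [0.0, -0.4, 1.1]
opening: 0.998
grasp_force: 0.0
```

```bash
python3 -m jog '0.0012 0.0014 0.0045 0 0 0 0.087;0 0 0 0 0 0 0.087;0 0 0 0 0 0 0.087;0 0 0 0 0 0 0.075;0 0 0 0 0 0 0.068;0 0 0 0 0 0 0.055;0 0 0 0 0 0 0.055;0 0 0 0 0 0 0.055;0 0 0 0 0 0 0.055;0 0 0 0 0 0 0.055;0 0 0 0 0 0 0.055;0 0 0 0 0 0 0.055' 25
```

```text
time: 7.1
tool_pos: [0.4501, -0.1225, 0.0063]
ee_rot: [[-1.0, -0.0, 0.0], [-0.0, 1.0, -0.0], [-0.0, -0.0, -1.0]]
force: [0.0, 0.3, -0.4]
opening: 0.728
grasp_force: 25.0
```

```bash
python3 -m jog '0 0 -0.02 0 0 0 0.055;0 0 -0.03 0 0 0 0.055;-0.0027 0.0327 -0.03 0 0 0 0.055;-0.0027 0.0327 -0.03 0 0 0 0.055;-0.0027 0.0327 -0.01 0 0 0 0.055;-0.0027 0.0327 0 0 0 0 0.055;-0.0027 0.0327 0 0 0 0 0.055;-0.0027 0.0327 0 0 0 0 0.055;-0.0027 0.0327 0 0 0 0 0.055;-0.0027 0.0327 0 0 0 0 0.055;-0.0027 0.0327 0 0 0 0 0.055;-0.0027 0.0327 0 0 0 0 0.055;-0.0027 0.0327 0 0 0 0 0.055;-0.0027 0.0327 0 0 0 0 0.055;0 0 0.02 0 0 0 0.055;0 0 0.02 0 0 0 0.055;0 0 0.01 0 0 0 0.055;0 0 0 0 0 0 0.055;0 0 0 0 0 0 0.055;0 0 0 0 0 0 0.055'
python3 -m jog '0 0 0 0 0 0 0.055;0 0 0 0 0 0 0.055;0 0 0 0 0 0 0.055'
```

```text
time: 8.77
tool_pos: [0.4827, 0.2657, 0.0734]
ee_rot: [[-1.0, 0.0, 0.001], [0.0, 1.0, 0.0], [-0.001, 0.0, -1.0]]
force: [-0.3, -0.8, -0.4]
opening: 0.73
grasp_force: 25.0
time: 9.02
tool_pos: [0.4827, 0.2658, 0.0735]
ee_rot: [[-1.0, 0.0, 0.002], [0.0, 1.0, 0.001], [-0.002, 0.001, -1.0]]
force: [0.3, -0.2, -0.5]
opening: 0.73
grasp_force: 25.0
```

```bash
python3 -m jog '0.0006 0.0035 0 0 0 0 0.055;0 0 0 0 0 0 0.055;0 0 0 0 0 0 0.055;0 0 0 0 0 0 0.055;0 0 0 0 0 0 0.055;0 0 0 0 0 0 0.055'
python3 -m jog '0 0 0.004 0 0 0 0.055;0 0 0.003 0 0 0 0.055;0 0 0.002 0 0 0 0.055;0 0 0.002 0 0 0 0.055;0 0 0 0 0 0 0.055;0 0 0 0 0 0 0.055;0 0 0 0 0 0 0.055'
```

```text
time: 9.52
tool_pos: [0.4813, 0.2693, 0.0724]
ee_rot: [[-1.0, -0.0, -0.0], [-0.0, 1.0, -0.0], [0.0, -0.0, -1.0]]
force: [-0.8, 0.5, -2.0]
opening: 0.729
grasp_force: 25.0
time: 10.1
tool_pos: [0.4814, 0.2693, 0.0615]
ee_rot: [[-1.0, -0.0, -0.0], [-0.0, 1.0, 0.0], [0.0, 0.0, -1.0]]
force: [0.6, 0.1, -0.7]
opening: 0.731
grasp_force: 25.0
```

```bash
python3 -m jog '0 0 0.001 0 0 0 0.055;0 0 0.001 0 0 0 0.055;0 0 0.001 0 0 0 0.055;0 0 0 0 0 0 0.055;0 0 0 0 0 0 0.055'
```

```text
time: 10.52
tool_pos: [0.4817, 0.2695, 0.0593]
ee_rot: [[-1.0, -0.0, 0.001], [-0.0, 1.0, 0.0], [-0.001, 0.0, -1.0]]
force: [-2.6, -0.7, 5.7]
opening: 0.731
grasp_force: 25.0
```

```bash
python3 -m jog '0 0 0 0 0 0 0.066;0 0 0 0 0 0 0.075;0 0 0 0 0 0 0.087;0 0 0 0 0 0 0.087;0 0 0 0 0 0 0.087;0 0 -0.02 0 0 0 0.087;0 0 -0.03 0 0 0 0.087;0 0 -0.04 0 0 0 0.087;0 0 -0.04 0 0 0 0.087;0 0 -0.01 0 0 0 0.087;0 0 0 0 0 0 0.087;0 0 0 0 0 0 0.087;0 0 0 0 0 0 0.087;0 0 0 0 0 0 0.087;0 0 0 0 0 0 0.087;0 0 0 0 0 0 0.087'
python3 -c "
from h import *
look('pan',np.array([.4803,.2699]),.053,'pics/w6.png')"
```

```text
time: 11.85
tool_pos: [0.4806, 0.269, 0.1969]
ee_rot: [[-1.0, -0.0, -0.003], [-0.0, 1.0, -0.001], [0.003, -0.001, -1.0]]
force: [-0.6, -0.9, -0.3]
opening: 0.997
grasp_force: 0.0
[0.4809 0.2691 0.1972] [-1.0e+00 -2.0e-04 -2.0e-04  1.0e+00  1.9e-03 -7.0e-04] [-0.    -0.006 -0.006 -0.002  0.     0.001]
pan cut 0.95 [0.4799 0.2696] 6925.5 6969
rim [49.9992  0.48    0.2691] [54.1812  0.48    0.2691]
```

View pics/w6.png

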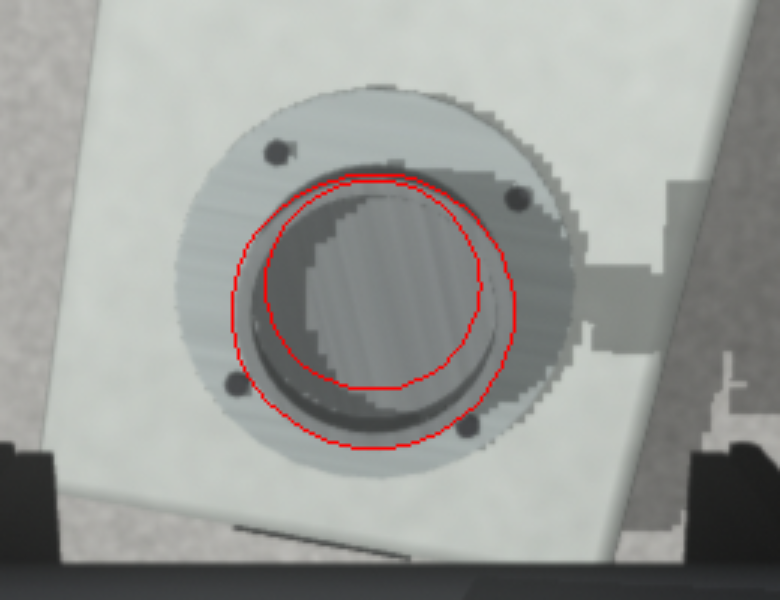

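The pan is seated and centred, with its rim on the fitted circle at crop (375,312). Next is the fine sieve.

```bash
python3 -m jog '-0.0046 -0.036 0.0028 0 0 0 0.087;-0.0046 -0.036 0.0028 0 0 0 0.087;-0.0046 -0.036 0.0028 0 0 0 0.087;-0.0046 -0.036 0.0028 0 0 0 0.087;-0.0046 -0.036 0.0028 0 0 0 0.087;-0.0046 -0.036 0.0028 0 0 0 0.087;-0.0046 -0.036 0.0028 0 0 0 0.087;-0.0046 -0.036 0.0028 0 0 0 0.087;-0.0046 -0.036 0.0028 0 0 0 0.087;-0.0046 -0.036 0.0028 0 0 0 0.087;-0.0046 -0.036 0.0028 0 0 0 0.087;-0.0046 -0.036 0.0028 0 0 0 0.087;-0.0046 -0.036 0.0028 0 0 0 0.087;-0.0046 -0.036 0.0028 0 0 0 0.087;-0.0046 -0.036 0.0028 0 0 0 0.087;-0.0046 -0.036 0.0028 0 0 0 0.087;-0.0046 -0.036 0.0028 0 0 0 0.087;-0.0046 -0.036 0.0028 0 0 0 0.087;0 0 0 0 0 0 0.087;0 0 0 0 0 0 0.087'
python3 -m jog '0 0 0 0 0 0 0.087;0 0 0 0 0 0 0.087;0 0 0 0 0 0 0.087;0 0 0 0 0 0 0.087;0 0 0 0 0 0 0.087;0 0 0 0 0 0 0.087'
python3 -c "
from h import *
look('sieve_fine',np.array([.561,-.378]),0,'pics/w7.png')"
```

```text
time: 13.62
tool_pos: [0.5635, -0.3803, 0.1467]
ee_rot: [[-1.0, 0.003, -0.001], [0.003, 1.0, 0.001], [0.001, 0.001, -1.0]]
force: [-0.5, 1.2, 0.2]
opening: 1.0
grasp_force: 0.0
time: 14.12
tool_pos: [0.5646, -0.3781, 0.1485]
ee_rot: [[-1.0, -0.001, 0.0], [-0.001, 1.0, -0.0], [-0.0, -0.0, -1.0]]
force: [-0.7, 0.6, -0.6]
opening: 1.0
grasp_force: 0.0
[ 0.5645 -0.3782  0.1484] [-1.e+00 -9.e-04 -9.e-04  1.e+00 -4.e-04 -3.e-04] [-0.006  0.003 -0.002 -0.001  0.003  0.001]
sieve_fine cut 0.85 [ 0.5614 -0.3784] 6621.5 6791
rim [56.6807  0.5618 -0.379 ] [53.3614  0.5618 -0.379 ]
```

View pics/w7.png

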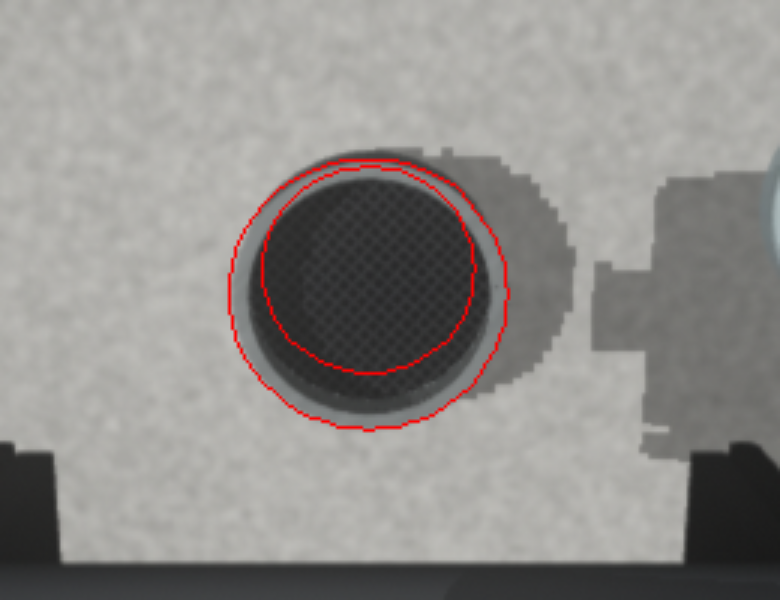

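The crop shows fine dark woven mesh at crop (370,295), so this is the fine sieve.

```bash
python3 -m jog '0.0005 -0.0008 0.023 0 0 0 0.087;0 0 0.023 0 0 0 0.087;0 0 0.023 0 0 0 0.087;0 0 0.023 0 0 0 0.087;0 0 0.023 0 0 0 0.087;0 0 0.02 0 0 0 0.087;0 0 0 0 0 0 0.087;0 0 0 0 0 0 0.087;0 0 0 0 0 0 0.087;0 0 0 0 0 0 0.087;0 0 0 0 0 0 0.087;0 0 0 0 0 0 0.087;0 0 0 0 0 0 0.087;0 0 0 0 0 0 0.087'
```

```text
time: 15.38
tool_pos: [0.5641, -0.3797, 0.0137]
ee_rot: [[-1.0, -0.0, 0.001], [-0.0, 1.0, -0.001], [-0.001, -0.001, -1.0]]
force: [0.3, 0.3, -0.4]
opening: 0.997
grasp_force: 0.0
```

```bash
python3 -m jog '0 0.0007 0.006 0 0 0 0.087;0 0 0 0 0 0 0.087;0 0 0 0 0 0 0.087;0 0 0 0 0 0 0.075;0 0 0 0 0 0 0.068;0 0 0 0 0 0 0.055;0 0 0 0 0 0 0.055;0 0 0 0 0 0 0.055;0 0 0 0 0 0 0.055;0 0 0 0 0 0 0.055;0 0 0 0 0 0 0.055;0 0 0 0 0 0 0.055;0 0 0 0 0 0 0.055' 25
python3 -m jog '0 0 0 0 0 0 0.055;0 0 0 0 0 0 0.055'
```

```text
time: 16.47
tool_pos: [0.5639, -0.3788, 0.0072]
ee_rot: [[-1.0, -0.0, 0.0], [-0.0, 1.0, -0.0], [-0.0, -0.0, -1.0]]
force: [0.1, -0.2, 0.5]
opening: 0.727
grasp_force: 25.0
time: 16.63
tool_pos: [0.5639, -0.3788, 0.0072]
ee_rot: [[-1.0, -0.0, 0.0], [-0.0, 1.0, -0.0], [-0.0, -0.0, -1.0]]
force: [0.7, -0.1, 1.1]
opening: 0.726
grasp_force: 25.0
```

```bash
python3 -m jog '0 0 -0.02 0 0 0 0.055;0 0 -0.035 0 0 0 0.055;0.0045 0.036 -0.035 0 0 0 0.055;0.0045 0.036 -0.03 0 0 0 0.055;0.0045 0.036 -0.01 0 0 0 0.055;0.0045 0.036 0 0 0 0 0.055;0.0045 0.036 0 0 0 0 0.055;0.0045 0.036 0 0 0 0 0.055;0.0045 0.036 0 0 0 0 0.055;0.0045 0.036 0 0 0 0 0.055;0.0045 0.036 0 0 0 0 0.055;0.0045 0.036 0 0 0 0 0.055;0.0045 0.036 0 0 0 0 0.055;0.0045 0.036 0 0 0 0 0.055;0.0045 0.036 0 0 0 0 0.055;0.0045 0.036 0 0 0 0 0.055;0.0045 0.036 0 0 0 0 0.055;0.0045 0.036 0 0 0 0 0.055;0.0045 0.036 0 0 0 0 0.055;0.0045 0.036 0 0 0 0 0.055'
python3 -m jog '0 0 0.02 0 0 0 0.055;0 0 0.012 0 0 0 0.055;0 0 0 0 0 0 0.055;0 0 0 0 0 0 0.055;0 0 0 0 0 0 0.055;0 0 0 0 0 0 0.055;0 0 0 0 0 0 0.055;0 0 0 0 0 0 0.055'
```

```text
time: 18.3
tool_pos: [0.4833, 0.2605, 0.1276]
ee_rot: [[-1.0, -0.0, 0.0], [-0.0, 1.0, -0.0], [-0.0, -0.0, -1.0]]
force: [0.7, 0.7, 0.3]
opening: 0.732
grasp_force: 25.0
time: 18.97
tool_pos: [0.4847, 0.2584, 0.0963]
ee_rot: [[-1.0, 0.001, 0.001], [0.001, 1.0, 0.0], [-0.001, 0.0, -1.0]]
force: [0.1, -0.3, 0.1]
opening: 0.727
grasp_force: 25.0
```

```bash
python3 -m jog '0.0024 0.0106 0 0 0 0 0.055;0 0 0 0 0 0 0.055;0 0 0 0 0 0 0.055;0 0 0 0 0 0 0.055;0 0 0 0 0 0 0.055;0 0 0 0 0 0 0.055;0 0 0 0 0 0 0.055;0 0 0 0 0 0 0.055'
```

```text
time: 19.63
tool_pos: [0.4816, 0.2694, 0.0955]
ee_rot: [[-1.0, -0.0, -0.0], [-0.0, 1.0, -0.0], [0.0, -0.0, -1.0]]
force: [-0.7, -0.5, -0.8]
opening: 0.732
grasp_force: 25.0
```

```bash
python3 -m jog '-0.0006 -0.0003 0.004 0 0 0 0.055;0 0 0.002 0 0 0 0.055;0 0 0.002 0 0 0 0.055;0 0 0.002 0 0 0 0.055;0 0 0.002 0 0 0 0.055;0 0 0.001 0 0 0 0.055;0 0 0 0 0 0 0.055;0 0 0 0 0 0 0.055'
python3 -m jog '0 0 0.001 0 0 0 0.055;0 0 0.0015 0 0 0 0.055;0 0 0 0 0 0 0.055;0 0 0 0 0 0 0.055'
```

```text
time: 20.3
tool_pos: [0.4822, 0.2691, 0.0825]
ee_rot: [[-1.0, -0.0, -0.0], [-0.0, 1.0, -0.0], [0.0, -0.0, -1.0]]
force: [-0.3, -0.3, -0.6]
opening: 0.725
grasp_force: 25.0
time: 20.63
tool_pos: [0.4824, 0.2692, 0.0802]
ee_rot: [[-1.0, -0.0, 0.0], [-0.0, 1.0, 0.0], [-0.0, 0.0, -1.0]]
force: [0.1, 0.6, -0.4]
opening: 0.725
grasp_force: 25.4
```

```bash
python3 -m jog '0 0 0.001 0 0 0 0.055;0 0 0 0 0 0 0.055;0 0 0 0 0 0 0.055'
python3 -m jog '0 0 0 0 0 0 0.066;0 0 0 0 0 0 0.075;0 0 0 0 0 0 0.087;0 0 0 0 0 0 0.087;0 0 0 0 0 0 0.087;0 0 -0.02 0 0 0 0.087;0 0 -0.03 0 0 0 0.087;0 0 -0.04 0 0 0 0.087;0 0 -0.04 0 0 0 0.087;0 0 -0.01 0 0 0 0.087;0 0 0 0 0 0 0.087;0 0 0 0 0 0 0.087;0 0 0 0 0 0 0.087;0 0 0 0 0 0 0.087;0 0 0 0 0 0 0.087;0 0 0 0 0 0 0.087;0 0 0 0 0 0 0.087'
python3 -c "
from h import *
look('sieve_fine',np.array([.4803,.2699]),.073,'pics/w8.png')"
```

```text
time: 20.88
tool_pos: [0.4825, 0.2693, 0.0801]
ee_rot: [[-1.0, -0.0, 0.001], [-0.0, 1.0, 0.0], [-0.001, 0.0, -1.0]]
force: [-2.7, -0.2, 7.1]
opening: 0.73
grasp_force: 25.7
time: 22.3
tool_pos: [0.4818, 0.269, 0.2181]
ee_rot: [[-1.0, -0.0, -0.002], [-0.0, 1.0, -0.001], [0.002, -0.001, -1.0]]
force: [-0.1, 0.0, 0.8]
opening: 0.999
grasp_force: 0.0
[0.4819 0.269  0.2184] [-1.0e+00 -2.0e-04 -2.0e-04  1.0e+00  1.1e-03 -4.0e-04] [-0.001 -0.002 -0.006  0.001 -0.    -0.   ]
sieve_fine cut 0.91 [0.48   0.2692] 6706.0 6927
rim [57.8221  0.4803  0.2689] [55.6443  0.4803  0.2689]
```

```bash
python3 -m jog '-0.0071 -0.0318 0.006 0 0 0 0.087;-0.0071 -0.0318 0.006 0 0 0 0.087;-0.0071 -0.0318 0.006 0 0 0 0.087;-0.0071 -0.0318 0.006 0 0 0 0.087;-0.0071 -0.0318 0.006 0 0 0 0.087;-0.0071 -0.0318 0.006 0 0 0 0.087;-0.0071 -0.0318 0.006 0 0 0 0.087;-0.0071 -0.0318 0.006 0 0 0 0.087;-0.0071 -0.0318 0.006 0 0 0 0.087;-0.0071 -0.0318 0.006 0 0 0 0.087;-0.0071 -0.0318 0.006 0 0 0 0.087;-0.0071 -0.0318 0.006 0 0 0 0.087;0 0 0 0 0 0 0.087;0 0 0 0 0 0 0.087;0 0 0 0 0 0 0.087;0 0 0 0 0 0 0.087;0 0 0 0 0 0 0.087;0 0 0 0 0 0 0.087;0 0 0 0 0 0 0.087'
python3 -c "
from h import *
look('sieve_slot',np.array([.565,-.1125]),0,'pics/w9.png')"
```

```text
time: 23.98
tool_pos: [0.5676, -0.1116, 0.1474]
ee_rot: [[-1.0, -0.002, 0.0], [-0.002, 1.0, -0.0], [-0.0, -0.0, -1.0]]
force: [0.6, 0.7, -0.2]
opening: 1.0
grasp_force: 0.0
[ 0.5676 -0.1117  0.1473] [-1.0e+00 -1.3e-03 -1.3e-03  1.0e+00 -4.0e-04 -1.0e-04] [-0.004  0.004 -0.002 -0.001  0.    -0.   ]
sieve_slot cut 0.59 [ 0.5649 -0.1128] 6630.0 6837
rim [49.1716  0.5655 -0.1132] [52.3939  0.5652 -0.1132]
```

View pics/w9.png

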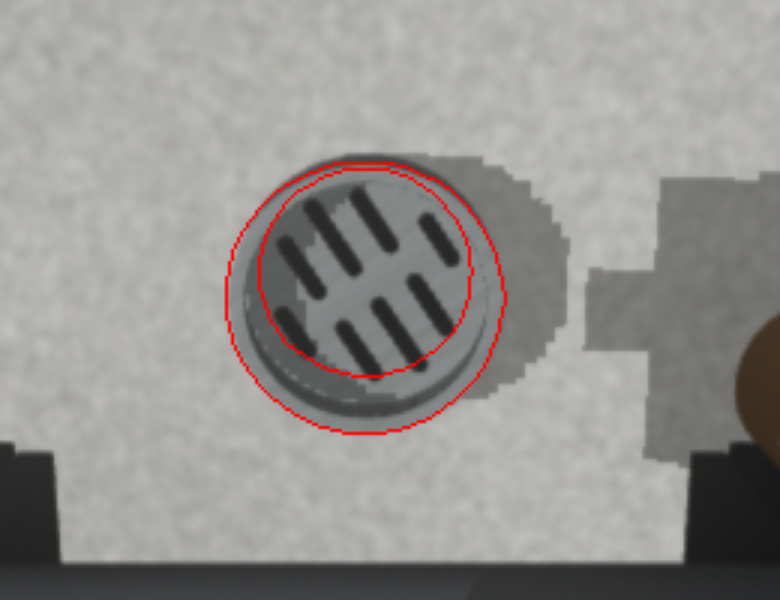

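The crop shows eight slots at crop (365,298), so this is the slotted sieve.

```bash
python3 -m jog '0 -0.0017 0.023 0 0 0 0.087;0 0 0.023 0 0 0 0.087;0 0 0.023 0 0 0 0.087;0 0 0.023 0 0 0 0.087;0 0 0.023 0 0 0 0.087;0 0 0.018 0 0 0 0.087;0 0 0 0 0 0 0.087;0 0 0 0 0 0 0.087;0 0 0 0 0 0 0.087;0 0 0 0 0 0 0.087;0 0 0 0 0 0 0.087;0 0 0 0 0 0 0.087;0 0 0 0 0 0 0.087'
```

```text
time: 25.17
tool_pos: [0.5681, -0.1143, 0.015]
ee_rot: [[-1.0, -0.0, 0.001], [-0.0, 1.0, -0.0], [-0.001, -0.0, -1.0]]
force: [0.2, 0.9, -0.8]
opening: 0.998
grasp_force: 0.0
```

```bash
python3 -m jog '0.0004 0.0008 0.0075 0 0 0 0.087;0 0 0 0 0 0 0.087;0 0 0 0 0 0 0.087;0 0 0 0 0 0 0.087;0 0 0 0 0 0 0.075;0 0 0 0 0 0 0.068;0 0 0 0 0 0 0.055;0 0 0 0 0 0 0.055;0 0 0 0 0 0 0.055;0 0 0 0 0 0 0.055;0 0 0 0 0 0 0.055;0 0 0 0 0 0 0.055;0 0 0 0 0 0 0.055;0 0 0 0 0 0 0.055' 25
```

```text
time: 26.33
tool_pos: [0.5671, -0.1134, 0.0066]
ee_rot: [[-1.0, -0.0, 0.0], [-0.0, 1.0, -0.0], [-0.0, -0.0, -1.0]]
force: [-0.2, -0.0, 0.9]
opening: 0.729
grasp_force: 25.0
```

```bash
python3 -m jog '0 0 -0.02 0 0 0 0.055;0 0 -0.04 0 0 0 0.055;0 0 -0.04 0 0 0 0.055;0.0065 0.0294 -0.04 0 0 0 0.055;0.0065 0.0294 0 0 0 0 0.055;0.0065 0.0294 0 0 0 0 0.055;0.0065 0.0294 0 0 0 0 0.055;0.0065 0.0294 0 0 0 0 0.055;0.0065 0.0294 0 0 0 0 0.055;0.0065 0.0294 0 0 0 0 0.055;0.0065 0.0294 0 0 0 0 0.055;0.0065 0.0294 0 0 0 0 0.055;0.0065 0.0294 0 0 0 0 0.055;0.0065 0.0294 0 0 0 0 0.055;0.0065 0.0294 0 0 0 0 0.055;0.0065 0.0294 0 0 0 0 0.055;0 0 0 0 0 0 0.055;0 0 0.015 0 0 0 0.055;0 0 0.013 0 0 0 0.055;0 0 0 0 0 0 0.055'
python3 -m jog '0 0 0 0 0 0 0.055;0 0 0 0 0 0 0.055;0 0 0 0 0 0 0.055;0 0 0 0 0 0 0.055;0 0 0 0 0 0 0.055'
```

```text
time: 28.0
tool_pos: [0.4813, 0.2627, 0.1084]
ee_rot: [[-1.0, -0.0, -0.005], [-0.0, 1.0, -0.002], [0.005, -0.002, -1.0]]
force: [-1.7, -1.2, -1.0]
opening: 0.729
grasp_force: 25.0
time: 28.42
tool_pos: [0.4841, 0.2638, 0.1125]
ee_rot: [[-1.0, 0.0, 0.001], [0.0, 1.0, 0.0], [-0.001, 0.0, -1.0]]
force: [0.1, -0.0, 0.0]
opening: 0.73
grasp_force: 25.0
```

```bash
python3 -m jog '0.0018 0.0052 0 0 0 0 0.055;0 0 0 0 0 0 0.055;0 0 0 0 0 0 0.055;0 0 0 0 0 0 0.055;0 0 0 0 0 0 0.055;0 0 0 0 0 0 0.055;0 0 0 0 0 0 0.055;0 0 0 0 0 0 0.055'
```

```text
time: 29.08
tool_pos: [0.4818, 0.2691, 0.1118]
ee_rot: [[-1.0, -0.0, -0.0], [-0.0, 1.0, -0.0], [0.0, -0.0, -1.0]]
force: [-0.1, 0.0, -0.1]
opening: 0.734
grasp_force: 25.0
```

```bash
python3 -m jog '0 0 0.002 0 0 0 0.055;0 0 0.002 0 0 0 0.055;0 0 0.002 0 0 0 0.055;0 0 0.002 0 0 0 0.055;0 0 0.001 0 0 0 0.055;0 0 0 0 0 0 0.055;0 0 0 0 0 0 0.055'
python3 -m jog '0 0 0.001 0 0 0 0.055;0 0 0.001 0 0 0 0.055;0 0 0.001 0 0 0 0.055;0 0 0 0 0 0 0.055;0 0 0 0 0 0 0.055;0 0 0 0 0 0 0.055'
```

```text
time: 29.67
tool_pos: [0.4817, 0.2691, 0.1027]
ee_rot: [[-1.0, -0.0, -0.0], [-0.0, 1.0, -0.0], [0.0, -0.0, -1.0]]
force: [-0.5, -0.6, -0.5]
opening: 0.729
grasp_force: 25.0
time: 30.17
tool_pos: [0.4817, 0.2691, 0.0998]
ee_rot: [[-1.0, -0.0, -0.0], [-0.0, 1.0, -0.0], [0.0, -0.0, -1.0]]
force: [0.0, 0.3, -0.5]
opening: 0.73
grasp_force: 25.0
```

```bash
python3 -m jog '0 0 0.001 0 0 0 0.055;0 0 0 0 0 0 0.055;0 0 0 0 0 0 0.055;0 0 0 0 0 0 0.055'
python3 -m jog '0 0 0 0 0 0 0.066;0 0 0 0 0 0 0.075;0 0 0 0 0 0 0.087;0 0 0 0 0 0 0.087;0 0 0 0 0 0 0.087;0 0 -0.02 0 0 0 0.087;0 0 -0.03 0 0 0 0.087;0 0 -0.04 0 0 0 0.087;0 0 -0.04 0 0 0 0.087;0 0 -0.01 0 0 0 0.087;0 0 0 0 0 0 0.087;0 0 0 0 0 0 0.087;0 0 0 0 0 0 0.087;0 0 0 0 0 0 0.087;0 0 0 0 0 0 0.087;0 0 0 0 0 0 0.087;0 0 0 0 0 0 0.087'
python3 -c "
from h import *
look('sieve_slot',np.array([.4803,.2695]),.093,'pics/w10.png')"
```

```text
time: 30.5
tool_pos: [0.4819, 0.2692, 0.0996]
ee_rot: [[-1.0, -0.0, 0.0], [-0.0, 1.0, 0.0], [-0.0, 0.0, -1.0]]
force: [-2.0, -1.2, 5.5]
opening: 0.733
grasp_force: 25.0
time: 31.92
tool_pos: [0.4814, 0.269, 0.2379]
ee_rot: [[-1.0, -0.0, -0.001], [-0.0, 1.0, -0.001], [0.001, -0.001, -1.0]]
force: [0.1, 0.2, -0.1]
opening: 1.0
grasp_force: 0.0
[0.4816 0.269  0.2382] [-1.e+00 -2.e-04 -2.e-04  1.e+00  1.e-03 -4.e-04] [ 0.001 -0.004 -0.005  0.001  0.003 -0.001]
sieve_slot cut 0.56 [0.4797 0.2691] 6919.5 6935
rim [51.758   0.4803  0.269 ] [56.4953  0.4803  0.269 ]
```

The slotted sieve is seated: contact came at the expected height and it is centred. On to the coarse sieve.

```bash
python3 -m jog '0.0036 -0.033 0.006 0 0 0 0.087;0.0036 -0.033 0.006 0 0 0 0.087;0.0036 -0.033 0.006 0 0 0 0.087;0.0036 -0.033 0.006 0 0 0 0.087;0.0036 -0.033 0.006 0 0 0 0.087;0.0036 -0.033 0.006 0 0 0 0.087;0.0036 -0.033 0.006 0 0 0 0.087;0.0036 -0.033 0.006 0 0 0 0.087;0.0036 -0.033 0.006 0 0 0 0.087;0.0036 -0.033 0.006 0 0 0 0.087;0.0036 -0.033 0.006 0 0 0 0.087;0.0036 -0.033 0.006 0 0 0 0.087;0.0036 -0.033 0.006 0 0 0 0.087;0.0036 -0.033 0.006 0 0 0 0.087;0.0036 -0.033 0.007 0 0 0 0.087;0 0 0 0 0 0 0.087;0 0 0 0 0 0 0.087;0 0 0 0 0 0 0.087;0 0 0 0 0 0 0.087;0 0 0 0 0 0 0.087'
python3 -m jog '0 0 0 0 0 0 0.087;0 0 0 0 0 0 0.087;0 0 0 0 0 0 0.087'
python3 -c "
from h import *
look('sieve_coarse',np.array([.4255,-.226]),0,'pics/w11.png')"
```

```text
time: 33.68
tool_pos: [0.4283, -0.2248, 0.1481]
ee_rot: [[-1.0, -0.002, 0.0], [-0.002, 1.0, -0.0], [-0.0, -0.0, -1.0]]
force: [0.6, 0.8, 0.4]
opening: 0.999
grasp_force: 0.0
time: 33.93
tool_pos: [0.4281, -0.2254, 0.148]
ee_rot: [[-1.0, -0.001, 0.0], [-0.001, 1.0, -0.0], [-0.0, -0.0, -1.0]]
force: [-0.0, -0.5, -0.3]
opening: 1.0
grasp_force: 0.0
[ 0.4281 -0.2255  0.148 ] [-1.e+00 -1.e-03 -1.e-03  1.e+00 -2.e-04 -2.e-04] [-0.009  0.003 -0.001 -0.     0.    -0.001]
sieve_coarse cut 0.61 [ 0.4253 -0.2262] 6688.5 6808
rim [49.2754  0.4255 -0.2265] [52.7246  0.4255 -0.2265]
```

View pics/w11.png

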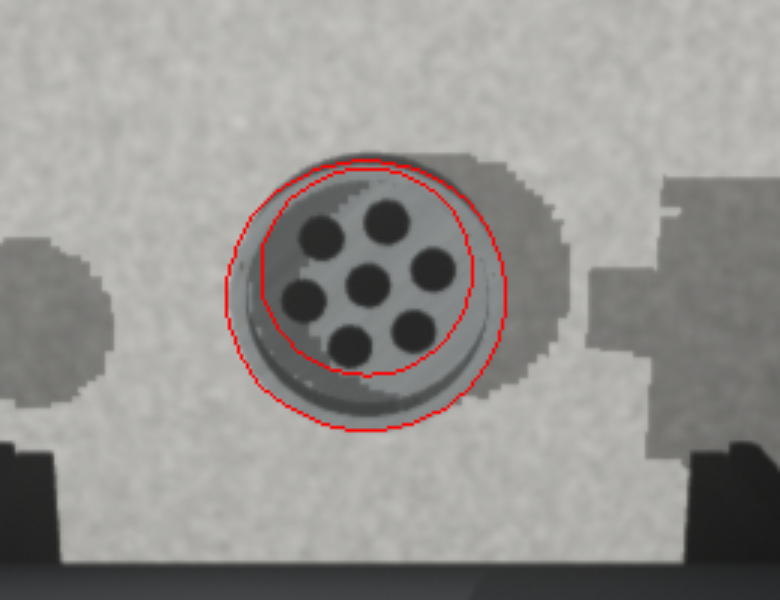

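The crop shows seven large holes at crop (366,295), so this is the coarse sieve.

```bash
python3 -m jog '0.0004 -0.0008 0.023 0 0 0 0.087;0 0 0.023 0 0 0 0.087;0 0 0.023 0 0 0 0.087;0 0 0.023 0 0 0 0.087;0 0 0.023 0 0 0 0.087;0 0 0.02 0 0 0 0.087;0 0 0 0 0 0 0.087;0 0 0 0 0 0 0.087;0 0 0 0 0 0 0.087;0 0 0 0 0 0 0.087;0 0 0 0 0 0 0.087;0 0 0 0 0 0 0.087;0 0 0 0 0 0 0.087;0 0 0 0 0 0 0.087'
```

```text
time: 35.2
tool_pos: [0.4278, -0.2269, 0.0133]
ee_rot: [[-1.0, -0.0, 0.001], [-0.0, 1.0, -0.001], [-0.001, -0.001, -1.0]]
force: [-0.1, -1.1, -0.5]
opening: 0.999
grasp_force: 0.0
```

```bash
python3 -m jog '0 0 0.006 0 0 0 0.087;0 0 0 0 0 0 0.087;0 0 0 0 0 0 0.087;0 0 0 0 0 0 0.087;0 0 0 0 0 0 0.075;0 0 0 0 0 0 0.068;0 0 0 0 0 0 0.055;0 0 0 0 0 0 0.055;0 0 0 0 0 0 0.055;0 0 0 0 0 0 0.055;0 0 0 0 0 0 0.055;0 0 0 0 0 0 0.055;0 0 0 0 0 0 0.055;0 0 0 0 0 0 0.055' 25
```

```text
time: 36.37
tool_pos: [0.4275, -0.2267, 0.0069]
ee_rot: [[-1.0, -0.0, 0.0], [-0.0, 1.0, -0.0], [-0.0, -0.0, -1.0]]
force: [-0.5, 0.5, 0.8]
opening: 0.728
grasp_force: 25.0
```

```bash
python3 -m jog '0 0 -0.02 0 0 0 0.055;0 0 -0.04 0 0 0 0.055;0 0 -0.04 0 0 0 0.055;-0.0036 0.0333 -0.04 0 0 0 0.055;-0.0036 0.0333 -0.02 0 0 0 0.055;-0.0036 0.0333 0 0 0 0 0.055;-0.0036 0.0333 0 0 0 0 0.055;-0.0036 0.0333 0 0 0 0 0.055;-0.0036 0.0333 0 0 0 0 0.055;-0.0036 0.0333 0 0 0 0 0.055;-0.0036 0.0333 0 0 0 0 0.055;-0.0036 0.0333 0 0 0 0 0.055;-0.0036 0.0333 0 0 0 0 0.055;-0.0036 0.0333 0 0 0 0 0.055;-0.0036 0.0333 0 0 0 0 0.055;-0.0036 0.0333 0 0 0 0 0.055;-0.0036 0.0333 0 0 0 0 0.055;-0.0036 0.0333 0 0 0 0 0.055;0 0 0 0 0 0 0.055;0 0 0 0 0 0 0.055'
python3 -m jog '0 0 0.015 0 0 0 0.055;0 0 0.01 0 0 0 0.055;0 0 0 0 0 0 0.055;0 0 0 0 0 0 0.055;0 0 0 0 0 0 0.055;0 0 0 0 0 0 0.055;0 0 0 0 0 0 0.055'
```

```text
time: 38.03
tool_pos: [0.4801, 0.2674, 0.1582]
ee_rot: [[-1.0, -0.003, -0.001], [-0.003, 1.0, -0.001], [0.001, -0.001, -1.0]]
force: [0.2, 0.7, -1.0]
opening: 0.727
grasp_force: 25.0
time: 38.62
tool_pos: [0.4812, 0.266, 0.1346]
ee_rot: [[-1.0, 0.0, 0.001], [0.0, 1.0, 0.0], [-0.001, 0.0, -1.0]]
force: [0.2, 0.3, -2.0]
opening: 0.728
grasp_force: 25.0
```

```bash
python3 -m jog '-0.0013 0.0031 0.002 0 0 0 0.055;0 0 0 0 0 0 0.055;0 0 0 0 0 0 0.055;0 0 0 0 0 0 0.055;0 0 0 0 0 0 0.055;0 0 0 0 0 0 0.055;0 0 0 0 0 0 0.055;0 0 0 0 0 0 0.055'
```

```text
time: 39.28
tool_pos: [0.482, 0.2692, 0.1318]
ee_rot: [[-1.0, -0.0, 0.0], [-0.0, 1.0, -0.0], [-0.0, -0.0, -1.0]]
force: [-0.2, 0.3, -0.6]
opening: 0.724
grasp_force: 25.0
```

```bash
python3 -m jog '0 0 0.002 0 0 0 0.055;0 0 0.002 0 0 0 0.055;0 0 0.002 0 0 0 0.055;0 0 0.002 0 0 0 0.055;0 0 0.001 0 0 0 0.055;0 0 0 0 0 0 0.055;0 0 0 0 0 0 0.055'
python3 -m jog '0 0 0.001 0 0 0 0.055;0 0 0.001 0 0 0 0.055;0 0 0.0015 0 0 0 0.055;0 0 0 0 0 0 0.055;0 0 0 0 0 0 0.055;0 0 0 0 0 0 0.055'
```

```text
time: 39.87
tool_pos: [0.4819, 0.2692, 0.1226]
ee_rot: [[-1.0, -0.0, -0.0], [-0.0, 1.0, -0.0], [0.0, -0.0, -1.0]]
force: [-0.5, -0.2, -0.3]
opening: 0.723
grasp_force: 25.0
time: 40.37
tool_pos: [0.4823, 0.2694, 0.1199]
ee_rot: [[-1.0, -0.0, 0.001], [-0.0, 1.0, 0.0], [-0.001, 0.0, -1.0]]
force: [-0.8, -0.6, 4.7]
opening: 0.725
grasp_force: 26.0
```

```bash
python3 -m jog '0 0 0 0 0 0 0.066;0 0 0 0 0 0 0.075;0 0 0 0 0 0 0.087;0 0 0 0 0 0 0.087;0 0 0 0 0 0 0.087;0 0 -0.02 0 0 0 0.087;0 0 -0.03 0 0 0 0.087;0 0 -0.04 0 0 0 0.087;0 0 -0.04 0 0 0 0.087;0 0 -0.01 0 0 0 0.087;0 0 0 0 0 0 0.087;0 0 0 0 0 0 0.087;0 0 0 0 0 0 0.087;0 0 0 0 0 0 0.087;0 0 0 0 0 0 0.087;0 0 0 0 0 0 0.087;0 0 0 0 0 0 0.087'
python3 -c "
from h import *
look('sieve_coarse',np.array([.4803,.2695]),.113,'pics/w12.png')"
python3 -m jog '0.0035 -0.0292 0.013 0 0 0 0.087;0.0035 -0.0292 0.013 0 0 0 0.087;0.0035 -0.0292 0.013 0 0 0 0.087;0.0035 -0.0292 0.013 0 0 0 0.087;0.0035 -0.0292 0.013 0 0 0 0.087;0.0035 -0.0292 0.013 0 0 0 0.087;0.0035 -0.0292 0.013 0 0 0 0.087;0.0035 -0.0292 0.013 0 0 0 0.087;0.0035 -0.0292 0.01 0 0 0 0.087;0 0 0 0 0 0 0.087;0 0 0 0 0 0 0.087;0 0 0 0 0 0 0.087;0 0 0 0 0 0 0.087;0 0 0 0 0 0 0.087;0 0 0 0 0 0 0.087;0 0 0 0 0 0 0.087;0 0 0 0 0 0 0.087;0 0 0 0 0 0 0.087'
python3 -c "
from h import *
c=cam('wrist');im=robot.read_camera('wrist');print(robot.get_state()['tool_pos'].round(4))
for d in robot.cut_out('wrist','lid')[:4]:
    u,a=hullcen(d['region']);p=fit('lid',[(c,u)],0);print(d['confidence'],u,a,p.round(4),cen(c,'lid',[*p,0])[1])
x=np.array([.4475,.0072])
for z,R in((.017,[.032]),(.035,[.011])): 
    e=circfit(c,im,x,z,R,.006);print(z,e.round(4));cv2.polylines(im,[proj(c,np.c_[e[1]+R[0]*np.cos(T),e[2]+R[0]*np.sin(T),z+0*T]).astype(int)],True,(0,0,255),1)
cv2.imwrite('pics/w13.png',cv2.resize(im[130:330,200:460],None,fx=3,fy=3))
"
```

```text
time: 41.78
tool_pos: [0.4816, 0.2691, 0.2584]
ee_rot: [[-1.0, -0.0, -0.001], [-0.0, 1.0, -0.001], [0.001, -0.001, -1.0]]
force: [0.4, 0.3, -0.2]
opening: 0.997
grasp_force: 0.0
[0.4817 0.2691 0.2586] [-1.0e+00 -2.0e-04 -2.0e-04  1.0e+00  1.1e-03 -4.0e-04] [ 0.001 -0.006 -0.006 -0.     0.001  0.001]
rim [51.8696  0.4806  0.2693] [56.5674  0.4806  0.2693]
time: 43.38
tool_pos: [0.4506, 0.0067, 0.1454]
ee_rot: [[-1.0, -0.001, 0.0], [-0.001, 1.0, -0.0], [-0.0, -0.0, -1.0]]
force: [0.2, -0.5, -0.7]
opening: 1.004
grasp_force: 0.0
[0.4506 0.0066 0.1453]
0.83 [323.39454446 224.73968903] 6110.0 [0.4467 0.0068] 6313.823956510983
0.83 [374.32500404  64.46834061] 8244.0 [0.3413 0.0394] 8425.161041374886
0.73 [171.27502895  53.94756599] 8347.0 [ 0.3349 -0.0903] 8658.967625307732
0.69 [469.42429827 226.61512165] 6240.5 [0.4481 0.1102] 6364.167775499634
0.017 [5.03768e+01 4.46800e-01 5.90000e-03]
0.035 [4.29388e+01 4.47200e-01 6.20000e-03]
```

View pics/w13.png

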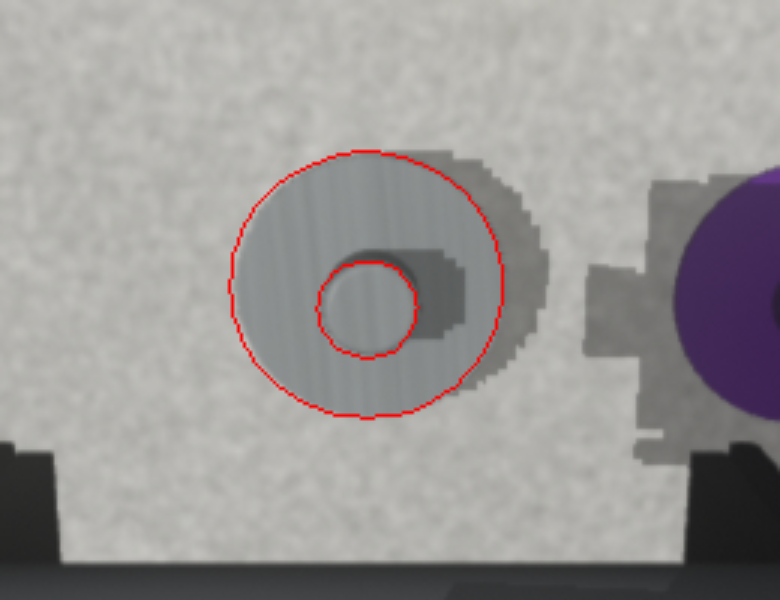

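The crop shows the grey lid with its knob at crop (367,310); the purple look-alike is to the right and must be left alone. This is the steel-coloured lid that fits the job.

```bash
python3 -m jog '0.0013 -0.0004 0.023 0 0 0 0.05;0 0 0.023 0 0 0 0.05;0 0 0.023 0 0 0 0.05;0 0 0.023 0 0 0 0.05;0 0 0.023 0 0 0 0.05;0 0 0.004 0 0 0 0.05;0 0 0 0 0 0 0.05;0 0 0 0 0 0 0.05;0 0 0 0 0 0 0.05;0 0 0 0 0 0 0.05;0 0 0 0 0 0 0.05;0 0 0 0 0 0 0.05;0 0 0 0 0 0 0.05;0 0 0 0 0 0 0.05'
```

```text
time: 44.65
tool_pos: [0.4494, 0.006, 0.0266]
ee_rot: [[-1.0, -0.0, 0.001], [-0.0, 1.0, -0.0], [-0.001, -0.0, -1.0]]
force: [0.6, 0.1, 0.6]
opening: 0.57
grasp_force: 0.0
```

```bash
python3 -m jog '0 0 0.0065 0 0 0 0.05;0 0 0 0 0 0 0.05;0 0 0 0 0 0 0.05;0 0 0 0 0 0 0.05;0 0 0 0 0 0 0.03;0 0 0 0 0 0 0.025;0 0 0 0 0 0 0.012;0 0 0 0 0 0 0.012;0 0 0 0 0 0 0.012;0 0 0 0 0 0 0.012;0 0 0 0 0 0 0.012;0 0 0 0 0 0 0.012;0 0 0 0 0 0 0.012;0 0 0 0 0 0 0.012' 50
```

```text
time: 45.82
tool_pos: [0.4493, 0.006, 0.0198]
ee_rot: [[-1.0, -0.0, 0.0], [-0.0, 1.0, 0.0], [-0.0, 0.0, -1.0]]
force: [0.2, 0.0, 1.1]
opening: 0.237
grasp_force: 50.0
```

```bash
python3 -m jog '0 0 -0.02 0 0 0 0.012;0 0 -0.04 0 0 0 0.012;0 0 -0.04 0 0 0 0.012;-0.0033 0.0264 -0.04 0 0 0 0.012;-0.0033 0.0264 -0.025 0 0 0 0.012;-0.0033 0.0264 0 0 0 0 0.012;-0.0033 0.0264 0 0 0 0 0.012;-0.0033 0.0264 0 0 0 0 0.012;-0.0033 0.0264 0 0 0 0 0.012;-0.0033 0.0264 0 0 0 0 0.012;-0.0033 0.0264 0 0 0 0 0.012;-0.0033 0.0264 0 0 0 0 0.012;-0.0033 0.0264 0 0 0 0 0.012;0 0 0 0 0 0 0.012;0 0 0 0 0 0 0.012;0 0 0 0 0 0 0.012;0 0 0 0 0 0 0.012;0 0 0 0 0 0 0.012;0 0 0 0 0 0 0.012'
```

```text
time: 47.4
tool_pos: [0.4818, 0.2657, 0.1795]
ee_rot: [[-1.0, 0.001, 0.0], [0.001, 1.0, -0.0], [-0.0, -0.0, -1.0]]
force: [0.1, -0.1, -0.1]
opening: 0.238
grasp_force: 50.0
```

```bash
python3 -m jog '-0.0007 0.0033 0.008 0 0 0 0.012;0 0 0.006 0 0 0 0.012;0 0 0 0 0 0 0.012;0 0 0 0 0 0 0.012;0 0 0 0 0 0 0.012;0 0 0 0 0 0 0.012;0 0 0 0 0 0 0.012;0 0 0 0 0 0 0.012;0 0 0 0 0 0 0.012'
```

```text
time: 48.15
tool_pos: [0.4825, 0.2699, 0.1657]
ee_rot: [[-1.0, -0.0, 0.0], [-0.0, 1.0, 0.0], [-0.0, 0.0, -1.0]]
force: [-0.6, 0.1, -1.2]
opening: 0.237
grasp_force: 50.0
```

```bash
python3 -m jog '0 -0.0007 0.002 0 0 0 0.012;0 0 0.002 0 0 0 0.012;0 0 0.002 0 0 0 0.012;0 0 0.002 0 0 0 0.012;0 0 0 0 0 0 0.012;0 0 0 0 0 0 0.012;0 0 0 0 0 0 0.012'
python3 -m jog '0 0 0.0015 0 0 0 0.012;0 0 0.0015 0 0 0 0.012;0 0 0.0015 0 0 0 0.012;0 0 0 0 0 0 0.012;0 0 0 0 0 0 0.012;0 0 0 0 0 0 0.012'
```

```text
time: 48.73
tool_pos: [0.4824, 0.2691, 0.1574]
ee_rot: [[-1.0, -0.0, -0.0], [-0.0, 1.0, -0.0], [0.0, -0.0, -1.0]]
force: [-0.2, -0.3, -0.5]
opening: 0.236
grasp_force: 50.0
time: 49.23
tool_pos: [0.4828, 0.2693, 0.1536]
ee_rot: [[-1.0, -0.0, 0.001], [-0.0, 1.0, 0.0], [-0.001, 0.0, -1.0]]
force: [0.3, 0.4, 3.6]
opening: 0.238
grasp_force: 50.0
```

```bash
python3 -m jog '0 0 0.001 0 0 0 0.012;0 0 0.001 0 0 0 0.012;0 0 0 0 0 0 0.012;0 0 0 0 0 0 0.012' 60
python3 -m jog '0 0 0.001 0 0 0 0.012;0 0 0.001 0 0 0 0.012;0 0 0 0 0 0 0.012;0 0 0 0 0 0 0.012'
```

```text
time: 49.57
tool_pos: [0.4825, 0.2692, 0.151]
ee_rot: [[-1.0, -0.0, 0.0], [-0.0, 1.0, 0.0], [-0.0, 0.0, -1.0]]
force: [0.4, 1.0, -0.8]
opening: 0.238
grasp_force: 60.0
time: 49.9
tool_pos: [0.4818, 0.2688, 0.1481]
ee_rot: [[-1.0, -0.0, -0.002], [-0.0, 1.0, -0.001], [0.002, -0.001, -1.0]]
force: [0.6, 0.3, -1.3]
opening: 0.234
grasp_force: 60.0
```

```bash
python3 -m jog '0 0 0.001 0 0 0 0.012;0 0 0.001 0 0 0 0.012;0 0 0 0 0 0 0.012;0 0 0 0 0 0 0.012;0 0 0 0 0 0 0.012'
python3 -m jog '0 0 0.001 0 0 0 0.012;0 0 0.001 0 0 0 0.012;0 0 0 0 0 0 0.012;0 0 0 0 0 0 0.012;0 0 0 0 0 0 0.012'
```

```text
time: 50.32
tool_pos: [0.4824, 0.2691, 0.147]
ee_rot: [[-1.0, -0.0, -0.0], [-0.0, 1.0, -0.0], [0.0, -0.0, -1.0]]
force: [0.7, -0.6, -1.6]
opening: 0.236
grasp_force: 60.0
time: 50.73
tool_pos: [0.4828, 0.2692, 0.1458]
ee_rot: [[-1.0, -0.0, 0.001], [-0.0, 1.0, 0.0], [-0.001, 0.0, -1.0]]
force: [-2.7, -1.1, 6.2]
opening: 0.232
grasp_force: 60.0
```

```bash
python3 -m jog '0 0 0.001 0 0 0 0.012;0 0 0.001 0 0 0 0.012;0 0 0.001 0 0 0 0.012;0 0 0 0 0 0 0.012;0 0 0 0 0 0 0.012'
python3 -m jog '0 0 -0.0025 0 0 0 0.012;0 0 0 0 0 0 0.012;0 0 0 0 0 0 0.02;0 0 0 0 0 0 0.03;0 0 0 0 0 0 0.05;0 0 0 0 0 0 0.05;0 0 0 0 0 0 0.05;0 0 -0.02 0 0 0 0.05;0 0 -0.03 0 0 0 0.05;0 0 -0.03 0 0 0 0.05;0 0 0 0 0 0 0.05;0 0 0 0 0 0 0.05;0 0 0 0 0 0 0.05;0 0 0 0 0 0 0.05'
```

```text
time: 51.15
tool_pos: [0.4837, 0.2695, 0.1458]
ee_rot: [[-1.0, -0.0, 0.003], [-0.0, 1.0, 0.001], [-0.003, 0.001, -1.0]]
force: [-6.9, -3.6, 20.9]
opening: 0.233
grasp_force: 60.0
time: 52.32
tool_pos: [0.4815, 0.2687, 0.2227]
ee_rot: [[-1.0, -0.0, -0.003], [-0.0, 1.0, -0.001], [0.003, -0.001, -1.0]]
force: [0.4, 0.3, -0.8]
opening: 0.573
grasp_force: 0.0
```

```bash
python3 -m jog '0 0 0.02 0 0 0 0;0 0 0.02 0 0 0 0;0 0 0.015 0 0 0 0;0 0 0 0 0 0 0;0 0 0 0 0 0 0;0 0 0 0 0 0 0;0 0 0 0 0 0 0;0 0 0 0 0 0 0;0 0 0 0 0 0 0'
python3 -m jog '0 0 0.002 0 0 0 0;0 0 0.002 0 0 0 0;0 0 0.001 0 0 0 0;0 0 0 0 0 0 0;0 0 0 0 0 0 0;0 0 0 0 0 0 0'
```

```text
time: 53.07
tool_pos: [0.483, 0.2693, 0.1705]
ee_rot: [[-1.0, -0.0, 0.002], [-0.0, 1.0, 0.001], [-0.002, 0.001, -1.0]]
force: [-0.6, -0.1, -0.7]
opening: 0.027
grasp_force: 0.0
time: 53.57
tool_pos: [0.4824, 0.2691, 0.1644]
ee_rot: [[-1.0, -0.0, -0.0], [-0.0, 1.0, -0.0], [0.0, -0.0, -1.0]]
force: [0.3, -0.0, -0.5]
opening: 0.009
grasp_force: 0.0
```

```bash
python3 -m jog '0 0 0.002 0 0 0 0;0 0 0.002 0 0 0 0;0 0 0.001 0 0 0 0;0 0 0 0 0 0 0;0 0 0 0 0 0 0;0 0 0 0 0 0 0'
```

```text
time: 54.07
tool_pos: [0.483, 0.2693, 0.1613]
ee_rot: [[-1.0, -0.0, 0.002], [-0.0, 1.0, 0.001], [-0.002, 0.001, -1.0]]
force: [-3.2, -0.8, 10.4]
opening: 0.003
grasp_force: 5.0
```

```bash
python3 -m jog '0 0 0.001 0 0 0 0;0 0 0.001 0 0 0 0;0 0 0 0 0 0 0;0 0 0 0 0 0 0'
python3 -m jog '0 0 -0.02 0 0 0 0;0 0 -0.04 0 0 0 0;0 0 -0.04 0 0 0 0.04;0.005 -0.03 0 0 0 0 0.06;0.005 -0.03 0 0 0 0 0.08;0.005 -0.03 0 0 0 0 0.087;0.005 -0.03 0 0 0 0 0.087;0.005 -0.03 0 0 0 0 0.087;0.005 -0.03 0 0 0 0 0.087;0 0 0 0 0 0 0.087;0 0 0 0 0 0 0.087;0 0 0 0 0 0 0.087'
python3 - <<'E'
from h import *
o=(.4825,.269)
V=[]
for n,(u0,v0) in(("scene",(310,110)),("side",(150,110))):
    im=robot.read_camera(n);c=cam(n)
    for nm in("beaker","dish","jar"):
        for d in robot.cut_out(n,nm)[:1]:print(n,nm,fit(nm,[(c,hullcen(d["region"])[0])],0).round(4))
    V.append(cv2.resize(im[v0:v0+130,u0:u0+170],None,fx=2.35,fy=2.35,interpolation=2))
c=cam("wrist");w=robot.read_camera("wrist")
cv2.imwrite("pics/end.png",np.vstack([np.hstack(V),cv2.resize(w,(V[0].shape[1]*2,600))[:290]]))
E
```

```text
time: 54.4
tool_pos: [0.4837, 0.2697, 0.1614]
ee_rot: [[-1.0, -0.0, 0.004], [-0.0, 1.0, 0.001], [-0.004, 0.001, -1.0]]
force: [-5.6, -3.5, 20.4]
opening: 0.006
grasp_force: 9.7
time: 55.4
tool_pos: [0.4526, 0.0893, 0.2575]
ee_rot: [[-1.0, 0.001, 0.0], [0.001, 1.0, 0.001], [-0.0, 0.001, -1.0]]
force: [0.2, 0.3, -0.2]
opening: 0.679
grasp_force: 0.0
scene beaker [ 0.4363 -0.3546]
scene dish [ 0.5452 -0.2532]
scene jar [0.5944 0.0049]
side beaker [ 0.4397 -0.3554]
side dish [ 0.547 -0.254]
side jar [0.5967 0.0036]
```

View pics/end.png

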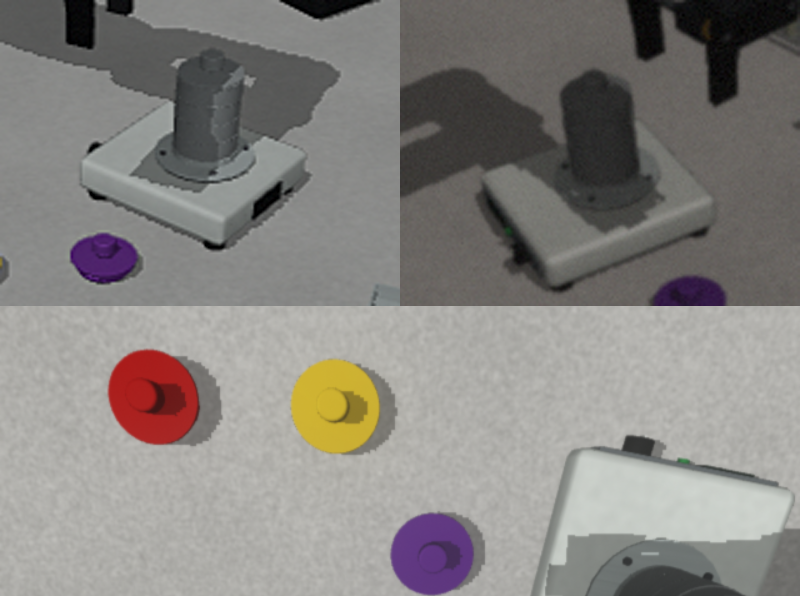

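The picture shows a straight nest on the shaker with the lid flat on top, at (208,110) in the left view and (600,125) in the right. The look-alike lids are untouched, and the bystanders measure where they were at the start.

```bash
python3 -c "
from bench import robot
print(robot.finish_job())"
```

```text
the job is handed in; nothing more can be done
None
```

The nest is built and handed in at about 55 s: pan, fine, slotted and coarse sieves were seated in order, the lid was pressed home at about 20 N (confirmed by its height), and the bystanders measured unmoved with the robot clear of everything.

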